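# Turn the tumbling barrel's filler neck up, spoke by spoke

## Task

The waxing drum of the bench tumbler has stopped with its capped filler neck hanging below. Push the star wheel round by its spokes with the fingers until the neck points straight up, ready to be uncapped and loaded, and leave it standing there at rest. Keep off the drum with its neck and cap, and leave everything lying about on the countertop and on the stand's board where it is.

Things in the scene. Friction and masses are not known exactly. Their poses are not given: they have to be found in the camera images.
- tumbler: fixed wooden bench stand, screwed down: base board 380 x 260 x 24 mm (x by y), two bearing posts up to 195 mm high at x = -108 and +125 mm, carrying a level shaft 170 mm above the countertop along the stand's x axis. Origin: centre of the board's underside; x runs along the shaft from the star wheel (nearest the robot, x = -150 mm) to the drum, y left, z up
- star_wheel: rimless star wheel on the near shaft end, in an upright plane square to the shaft: dark hub 60 mm across, five bare straight hinoki spokes, 16 mm diameter, round ends, 72 degrees apart, tips 130 mm from the axis. Origin: hub centre in the plane of the spokes, 170 mm above the countertop. Own x along the shaft, away from the robot; one spoke lies along its own z, the way the filler neck points
- drum: octagonal wooden barrel 172 mm long and 170 mm across its corners, two flat steel hoops, on the same shaft between the posts; its nearer end face is 72 mm beyond the plane of the spokes. Origin: on the axis at mid-length; its own z axis points along the filler neck. Not to be touched
- cap_top (a point): centre of the outer face of the black screw cap (50 mm diameter, 22 mm high) on the steel filler neck, the only thing sticking out of the drum: 123 mm from the axis, at the drum's mid-length
- rotor (a joint): common angle (rad) of star wheel, shaft and drum: 0 or whole turns = neck straight up; grows as the wheel's top moves to the stand's left (+y): neck direction (0, sin q, cos q) in the stand's frame. Starts 1.95 to 4.33. Turns either way, no stop; stiff (0.22 N m), stays where left. Friction jams a spoke leaning over 35 degrees towards a finger that pushes its tip sideways
- tama: loose purple wooden ball 60 mm, sitting on its flat hole; origin at the centre of its underside; bystander
- ken: loose maple ken (kendama handle) standing on its base cup, 172 mm tall, cross cups 66 mm across at 108 mm up; origin at the centre of its underside; bystander
- bead: loose flanged brass bead insert, 26 mm diameter, 22 mm tall, standing on the near left part of the stand's base board; origin at the centre of its underside; bystander
- whetstone: loose stone whetting block on a wooden base, 200 x 66 x 42 mm, long side along its x; origin at the centre of its underside; bystander
- wax_tin: loose round aluminium wax tin, 72 mm diameter, 45 mm high, close beside the stand on its left; origin at the centre of its underside; bystander
- mallet: loose wooden mallet lying on the countertop, 240 mm long along its x; bystander
- wax_brush: loose brush lying close beside the stand on its right, 180 mm long along its x; bystander
- jig_cup: loose white ceramic cup, 76 mm diameter, 85 mm high; origin at the centre of its underside; bystander

How it is judged:
On the way:
1. the star wheel is pushed by its spokes until the neck has come up past level (angle between drum's own z axis and vertical below 1.5 rad and contact force between the fingers and star_wheel above 0.2 N), for 0.02 s.
At the end, for the whole second after the job is handed in: the filler neck points straight up within 5 degrees (0.09 rad) and the rotor is at rest (under 0.03 rad/s) (angle between drum's own z axis and vertical below 0.09 rad and velocity of joint rotor between -0.03 and 0.03 rad/s); the robot touches nothing.
It fails at once if the drum, its neck or its cap is touched (contact force between any of the fingers, the arm and drum above 0.5 N).
It fails at once if the star wheel is pushed with the gripper's body or the arm instead of the fingers (contact force between the arm and star_wheel above 2 N).
It fails at once if a thing on the countertop or on the board is moved or lifted by more than 15 mm (distance of any of tama, ken, bead, whetstone, wax_tin, mallet, wax_brush, jig_cup from where it was at the start of the episode above 0.015 m).
It also fails if it takes over 64 s, if anything falls off the work surface, if the arm or the gripper's body presses on something with over 40 N, if the wrist force passes 120 N, or if a joint passes its speed limit or range.

## Robot

A 7-joint arm with a two-finger parallel gripper is mounted at the origin on the work surface. World frame = base frame: x ahead of the robot, y to its left, z up, the work surface at z = 0. Lengths are in m, angles in rad, forces in N, time in s.
With the tool pointing down it reaches from about 0.4 to 0.875 m from the base axis. Payload 6.5 kg.
Tool frame: the origin (TCP) lies midway between the tips of the shut fingers; the grasp point (between the pads) lies 19 mm behind it; z points along the fingers, y is the line along which they close (so a half turn about z gives the same grasp; the last joint's range is limited). The gripper opens to 85 mm and grips with 20 to 120 N. Pads are 22 mm wide; open, the fingers measure 114 mm over their backs; the gripper's body (76 mm by 85 mm) begins 54 mm behind the grasp point. The pads swing forward as they close: fully open they stand 13 mm farther back than shut.
Start: joints at [1.103, 0.536, -0.004, 1.538, 0.003, 1.067, -0.071], TCP at [0.254, -0.598, 0.231] pointing down, gripper open.
Joint ranges: [-2.7, 2.7], [-0.37, 2.16], [-1.27, 1.26], [0.24, 2.4], [-1.31, 4.45], [0.19, 1.91], [-2.76, 2.76]. Speed limits (rad/s): [2.39, 2.39, 3.14, 3.14, 3.14, 3.14, 3.14].

## Interface

Orientations are given as a unit quaternion [x, y, z, w].
In Python, from plant import env, viewer, ticket gives the robot as it stands.
- The arm moves only by the tool send_rows, never from a script. Its argument "commands" is a list that holds one entry, the list of rows, each a list of 5 numbers: the shift along the tool's x, y, z in mm, then the turn about the tool's z in degrees, then the gripper command: -1 is shut, 1 is fully open, values between are in proportion. A call has 1 to 12 rows; each row shifts and turns the commanded pose from where the row before left it, along the tool's axes as they then stand; what a row does not reach is not made up. A row lasts 1/8 s, in which the tool goes at most 62.5 mm and 10.7 degrees, less where a joint would pass 70% of its speed; a pose out of reach is approached as far as the arm can. A call with a gripper value outside its range is refused whole. The fingers move at their own pace and stop on an object; "newtons" is the grip in N (left out, the last holds). Time passes only in rows, so rows that do not move let the fingers close. It gives the time, the measured TCP pose, the force, the opening and the grip force at its end, in the units of the state.
- env.state(): the state, without advancing time (a new reading comes with each control period).
- viewer.get_image(name): name is "side" or "top"; returns (picture, depth): 384x512x3 uint8, red, green, blue; 384x512 float32, m along the optical axis (not along the pixel's ray), 0 where there is no reading.
- viewer.calibration(name): a dict with "intrinsics" (3x3 intrinsics, pixels), "k1" (the pictures are not rectified: a ray, as slopes to the right and down, at radius r is drawn at 1 + k1 r^2 times it, then the intrinsics apply), "pose" (4x4, takes a point from camera to world coordinates). Camera axes: x right, y down, z forward; pixel columns grow to the right and rows downward; lengths in m; the calibration is good to about 2 mm. A picture is of the moment at which its call begins. calibration takes no time and is no camera call.
- ticket.finish_job(): hands the job in; it is judged then, once.
The state is a dict: "time_s": time; "qpos": joint angles; "dq": joint speeds; "joint_efforts": joint torques, N m; "tcp_pos": TCP position; "tcp_rot": TCP orientation; "ft_force": force on the tool from outside, world axes, zero at the start; "wrist_torque": the same for the moment, N m; "gripper_width": finger opening in m; "gripper_force": force on a finger pad.
Only numpy, scipy, OpenCV 4.12 (cv2) and the standard library are available. Lean on these libraries where they do the work, as an engineer would, in place of code of your own. Each camera call takes 0.05 s, during which the arm holds its last target. There are 200 camera calls.

## Working session

There is one attempt and no reset: what is moved stays moved. The work goes in short steps, Python scripts to look and compute and a tool call to move; the robot and the scene stay as the last step left them, time stands still between calls to the robot, and variables do not carry over. Pictures are saved under pics/ and viewed, at most 10 in all, crops included, and the job is handed in when it is done.

Besides the shell and the picture viewer there is one more tool, called after ">>>" by a JSON object that holds its "api" and its "payload", one argument or row to a line. send_rows: Moves the arm, as the interface text tells. Its arguments: {"type":"object","properties":{"commands":{"type":"array","items":{"type":"array","items":{"type":"array","items":{"type":"number"}}}},"newtons":{"type":"number"}},"required":["commands"]}

```bash
mkdir -p pics; cat > h.py <<'E'
import numpy as np, cv2
from plant import env, viewer, ticket
def grab(n, f):
    im,d=viewer.get_image(n); cv2.imwrite('pics/'+f+'.png', im[:,:,::-1]); np.savez('pics/'+f+'.npz',im=im,d=d); return im,d
def cloud(n,d):
    c=viewer.calibration(n);K=np.array(c['intrinsics']);k=c['k1'];P=np.array(c['pose'])
    v,u=np.mgrid[:d.shape[0],:d.shape[1]]
    pts=np.stack([u.ravel(),v.ravel()],1).astype(float)[:,None]
    r=cv2.undistortPoints(pts,K,np.array([k,0,0,0.]))[:,0]
    z=d.ravel()
    X=np.c_[r*z[:,None],z]@P[:3,:3].T+P[:3,3]
    X[z==0]=np.nan
    return X.reshape(*d.shape,3)
E
python3 - <<'E'
from h import *
for n in('side','top'):
    grab(n,n+'0'); c=viewer.calibration(n); print(n,np.round(c['pose'],3).tolist())
s=env.state();print(s['tcp_pos'],s['tcp_rot'],s['gripper_width'],s['time_s'])
E
```

```text
side [[-0.701, -0.544, 0.462, -0.019], [-0.713, 0.524, -0.465, 0.494], [0.01, -0.656, -0.755, 1.082], [0.0, 0.0, 0.0, 1.0]]
top [[0.027, -0.983, 0.184, 0.247], [-1.0, -0.029, -0.005, -0.045], [0.01, -0.183, -0.983, 1.771], [0.0, 0.0, 0.0, 1.0]]
[ 0.25395447 -0.59770222  0.2304937 ] [ 9.79879317e-01  1.99589257e-01 -2.24032795e-04 -7.76674960e-04] 0.08541026537407272 0.1
```

View pics/side0.png

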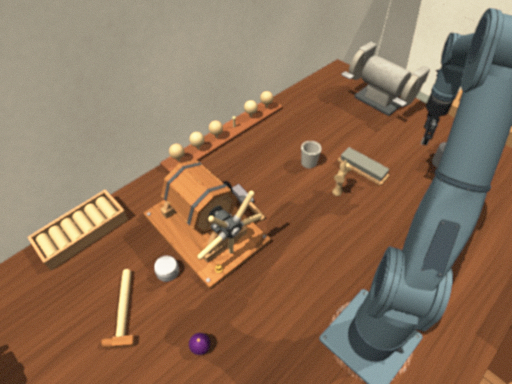

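View pics/top0.png

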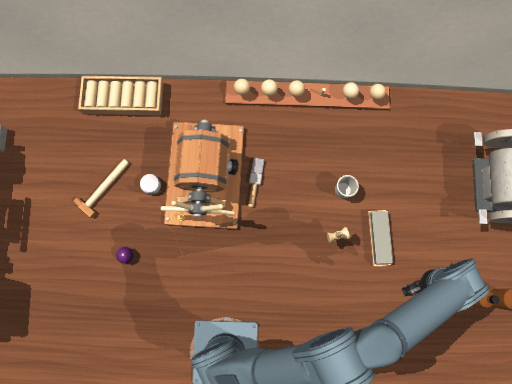

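The side view shows the stand with the wheel hub near (232,229). In the top view the board spans about (165–245, 122–228), and the cap is just visible on its right at (233,167). Next I fit the stand pose and the wheel angle.

```bash
cat >> h.py <<'E'
def board(X,im):
    # board top: z about 24 mm, wood-coloured, largest blob
    m=((abs(X[...,2]-.024)<.007)&(X[...,0]>.3)&(X[...,0]<1.0)&(abs(X[...,1]-.05)<.3)).astype(np.uint8)
    n,l,st,_=cv2.connectedComponentsWithStats(m); k=1+st[1:,4].argmax()
    return X[l==k]
def wheel(X,c,ax):
    # points in spoke plane, angle modulo 72 deg
    yv=np.array([-ax[1],ax[0]]); d=X.reshape(-1,3); d=d[~np.isnan(d[:,0])]
    a=(d[:,:2]-c)@ax; b=(d[:,:2]-c)@yv; h=d[:,2]-.17
    r=np.hypot(b,h); s=(abs(a)<.014)&(r>.045)&(r<.135)
    return b[s],h[s],r[s]
E
python3 - <<'E'
from h import *
for n in('side','top'):
    z=np.load(f'pics/{n}0.npz'); X=cloud(n,z['d']); B=board(X,z['im'])
    r=cv2.minAreaRect((B[:,:2]*1000).astype(np.float32)); print(n,len(B),np.median(B[:,2]),r)
    bx=cv2.boxPoints(r); print(bx.round())
    # tall things
E
```

```text
side 3440 0.022628244588393742 ((623.2677001953125, 96.62661743164062), (262.3130187988281, 383.4335632324219), 88.2462158203125)
[[428. -29.]
 [811. -40.]
 [819. 222.]
 [436. 234.]]
top 1923 0.02363908320892749 ((625.8614501953125, 94.14201354980469), (261.299560546875, 382.8067626953125), 88.12167358398438)
[[430. -30.]
 [813. -43.]
 [821. 218.]
 [439. 231.]]
```

```bash
cat >> h.py <<'E'
AX=np.array([np.cos(-.0317),np.sin(-.0317)]); SC=np.array([.6245,.0955]); HC=SC-.15*AX
YV=np.array([-AX[1],AX[0]])
def angles(X):
    b,h,r=wheel(X,HC,AX); t=np.degrees(np.arctan2(b,h))
    w=r
    q=np.degrees(np.angle(np.sum(w*np.exp(5j*np.radians(t)))))/5
    return q%72,len(b),np.histogram(t%360,bins=30,range=(0,360))[0]
def cap(X):
    d=X.reshape(-1,3); d=d[~np.isnan(d[:,0])]
    a=(d[:,:2]-SC)@AX; b=(d[:,:2]-SC)@YV; h=d[:,2]-.17; r=np.hypot(b,h)
    s=(abs(a-.008)<.03)&(r>.095)&(r<.13)
    return len(b[s]), np.degrees(np.arctan2(b[s],h[s]))%360, a[s],r[s]
E
python3 - <<'E'
from h import *
for n in('side','top'):
    z=np.load(f'pics/{n}0.npz'); X=cloud(n,z['d']); q,N,H=angles(X); print(n,q,N,H)
    k,t,a,r=cap(X); print(k,np.histogram(t,bins=36,range=(0,360))[0],np.percentile(a,[5,50,95]) if k else '',np.median(r) if k else'')
    d=X.reshape(-1,3); ok=~np.isnan(d[:,0]); d=d[ok]
    for nm,lo,hi,x0,x1,y0,y1 in [('tin',.03,.06,.45,.75,.22,.33),('bead',.03,.06,.43,.52,.14,.23),('near',.01,.4,.30,.43,-.1,.3)]:
        m=(d[:,2]>lo)&(d[:,2]<hi)&(d[:,0]>x0)&(d[:,0]<x1)&(d[:,1]>y0)&(d[:,1]<y1)
        if m.any(): print(nm,m.sum(),np.median(d[m],0),d[m].min(0),d[m].max(0))
E
python3 -c "
import cv2
a=cv2.imread('pics/side0.png')[140:290,130:290];cv2.imwrite('pics/c.png',cv2.resize(a,None,fx=4,fy=4,interpolation=cv2.INTER_CUBIC)[:600])"
```

```text
side 31.879592319156302 602 [  0   2 103   3   0   0   0   5 160   0   0   0   0   2  70   0   0   0
   0   0  58  41   0   0   0   0 108  50   0   0]
55 [ 0  0  0  0  0  0  0  0  0  0  0  0  0  0  0  0  0  0  0  0  0  0  0  0
  1 37 17  0  0  0  0  0  0  0  0  0] [-0.01511397 -0.00108004  0.02052394] 0.11625533296619477
tin 383 [0.5742645  0.28993306 0.04249433] [0.54265584 0.25303971 0.03024599] [0.61096781 0.32425806 0.04930422]
bead 128 [0.5040797  0.17016731 0.04517222] [0.45397488 0.14044708 0.03028295] [0.51744973 0.18506928 0.05941725]
near 18 [4.29587432e-01 8.72378755e-05 1.79978404e-02] [ 0.42887354 -0.02580845  0.01069272] [0.42997901 0.0392708  0.02496143]
top 31.61776071613779 409 [ 0 13 89  0  0  0  1  8 93  1  0  0  0  0  0  0  0  0  0  0 52 56  0  0
  0  0 69 27  0  0]
129 [ 0  0  0  0  0  0  0  0  0  0  0  0  0  0  0  0  0  0  0  0  0  0  0  0
 13 81 35  0  0  0  0  0  0  0  0  0] [-0.01414172  0.00454826  0.03068972] 0.10992290388356972
tin 312 [0.58031928 0.28543167 0.04400366] [0.45565294 0.22075989 0.03016823] [0.6160369  0.32157842 0.05719156]
bead 49 [0.46300629 0.17073728 0.03916655] [0.43645353 0.1403285  0.03004684] [0.51716511 0.22562765 0.05889967]
near 32 [0.38206116 0.04446405 0.01091036] [ 0.30058721 -0.08719266  0.01014903] [0.41073713 0.28493534 0.01421502]
```

View pics/c.png

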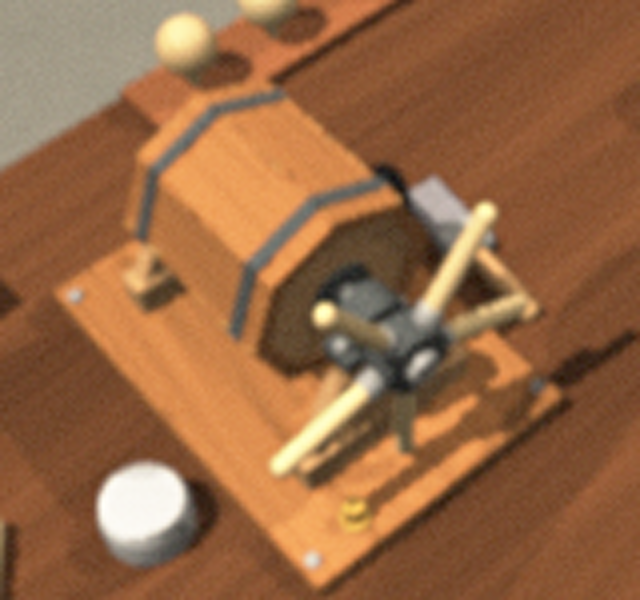

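The spokes stand at 31.75° + 72k and the cap shows at about 250°, so q ≈ 247.8° and the wheel needs +112° (top towards +y). My plan is to push spoke A (31.75°) round to about 70° on an arc, then spoke B to 72°.

>>> {"api": "send_rows", "payload": {
  "commands": [
    [[0, 0, -45, 8.3, -1], [0, 0, -45, 8.3, -1], [0, 0, -45, 8.2, -1], [12, -45, 0, 0, -1], [12, -45, 0, 0, -1], [12, -45, 0, 0, -1], [12, -45, 0, 0, -1], [12, -45, 0, 0, -1], [12, -45, 0, 0, -1], [12, -45, 0, 0, -1], [12, -45, 0, 0, -1], [0, 0, 0, 0, -1]]
  ]
}}

```text
time_s: 1.6
tcp_pos: [0.3623, -0.238, 0.3662]
tcp_rot: [1.0, -0.012, 0.0, -0.0]
ft_force: [-0.2, -1.0, 0.3]
gripper_width: -0.0002
gripper_force: 0.0
```

>>> {"api": "send_rows", "payload": {
  "commands": [
    [[12, -45, 0, 0, -1], [12, -45, 0, 0, -1], [12, -45, 0, 0, -1], [12, -45, 0, 0, -1], [12, -45, 0, 0, -1], [12, -45, 0, 0, -1], [13, -45, 0, 0, -1], [13, -45, 0, 0.4, -1], [0, 0, 0, 0, -1], [0, 0, 25, 0, -1], [0, 0, 25, 0, -1], [0, 0, 0, 0, -1]]
  ]
}}

```text
time_s: 3.1
tcp_pos: [0.4694, 0.1134, 0.3146]
tcp_rot: [1.0, -0.02, -0.002, 0.001]
ft_force: [0.5, 0.4, 0.3]
gripper_width: -0.0001
gripper_force: 0.0
```

```bash
cat >> h.py <<'E'
def loc():
    p=np.array(env.state()['tcp_pos']); d=p[:2]-HC; return np.round(1000*np.array([d@AX,d@YV,p[2]-.17]),1)
def tip(th,rho=.1,w=.0145):
    t=np.radians(th); return np.round(1000*np.array([rho*np.sin(t)-.008*np.cos(t)-w, rho*np.cos(t)+.008*np.sin(t)]),1)
E
python3 - <<'E'
from h import *
print(loc())
for t in list(range(-4,80,4)): print(t,tip(t))
E
```

```text
[ -5.6  12.9 144.6]
-4 [-29.5  99.2]
0 [-22.5 100. ]
4 [-15.5 100.3]
8 [ -8.5 100.1]
12 [-1.5 99.5]
16 [ 5.4 98.3]
20 [12.2 96.7]
24 [18.9 94.6]
28 [25.4 92.1]
32 [31.7 89. ]
36 [37.8 85.6]
40 [43.7 81.7]
44 [49.2 77.5]
48 [54.5 72.9]
52 [59.4 67.9]
56 [63.9 62.6]
60 [68.1 56.9]
64 [71.9 51. ]
68 [75.2 44.9]
72 [78.1 38.5]
76 [80.6 32. ]
```

>>> {"api": "send_rows", "payload": {
  "commands": [
    [[3, -6, 25, 0, -1], [0, 0, 25, 0, -1], [0, -6, 2.5, 0, -1], [0, -6, 3, 0, -1], [0, -6, 3.5, 0, -1], [0, -6, 4, 0, -1], [0, -5.5, 4, 0, -1], [0, -5.5, 4.5, 0, -1], [0, 0, 0, 0, -1]]
  ]
}}

```text
time_s: 4.22
tcp_pos: [0.4744, 0.1568, 0.2442]
tcp_rot: [1.0, -0.019, -0.001, -0.0]
ft_force: [0.4, -0.3, 0.1]
gripper_width: 0.0002
gripper_force: 0.0
```

```bash
python3 - <<'E'
from h import *
print(loc())
for n in('side','top'):
    im,d=grab(n,n+'1'); print(angles(cloud(n,d))[:2])
E
```

```text
[-2.  56.5 74.2]
(np.float64(43.956745946459044), 653)
(np.float64(48.50829470921918), 212)
```

>>> {"api": "send_rows", "payload": {
  "commands": [
    [[0, -5, 5, 0, -1], [0, -4.5, 5.5, 0, -1], [0, -4, 5.5, 0, -1], [0, -4, 6, 0, -1], [0, -3.5, 6, 0, -1], [0, -3, 6.5, 0, -1], [0, 0, 0, 0, -1], [0, 0, -30, 0, -1], [0, 0, -40, 0, -1], [0, 0, -45, 0, -1], [0, 0, 0, 0, -1]]
  ]
}}

```text
time_s: 5.7
tcp_pos: [0.4776, 0.1807, 0.3284]
tcp_rot: [1.0, -0.019, 0.003, -0.001]
ft_force: [0.2, 0.2, -1.0]
gripper_width: -0.0003
gripper_force: 0.0
```

```bash
python3 - <<'E'
from h import *
print(loc())
for n in('side','top'):
    im,d=grab(n,n+'2'); print(angles(cloud(n,d)))
E
```

```text
[  0.5  80.5 158.4]
(np.float64(70.6381752499721), 608, array([ 75,   0,   0,   0,   0, 146,  10,   0,   0,   0,   0, 116,   7,
         0,   0,   0,   0,  26,  34,   0,   0,   0,   0,  26, 120,   0,
         0,   0,   0,  48]))
(np.float64(1.1595325195071045), 235, array([  7,   0,   0,   0,   0,   2,   0,   0,   0,   0,   0,   3,   0,
         0,   0,   0,   0,   5,  48,   1,   0,   0,   0,  26, 103,   2,
         0,   0,   0,  38]))
```

>>> {"api": "send_rows", "payload": {
  "commands": [
    [[0, 25, 0, 0, -1], [-1, 40, 0, 0, -1], [-1, 40, 0, 0, -1], [-1, 20, 0, 0, -1], [0, 0, 0, 0, -1], [0, 0, 30, 0, -1], [0, 0, 28, 0, -1], [0, 0, 0, 0, -1], [0, -7, 0, 0, -1], [0, -7, 0, 0, -1], [0, -7, 0, 0, -1], [0, 0, 0, 0, -1]]
  ]
}}

```text
time_s: 7.3
tcp_pos: [0.4692, 0.0773, 0.2677]
tcp_rot: [1.0, -0.018, 0.0, -0.0]
ft_force: [0.5, 0.4, -0.5]
gripper_width: -0.0002
gripper_force: 0.0
```

```bash
python3 - <<'E'
from h import *
print(loc())
im,d=grab('side','side3'); print(angles(cloud('side',d)))
E
```

```text
[ -4.7 -23.1  97.7]
(np.float64(71.20820851790127), 638, array([ 86,   0,   0,   0,   0, 136,  20,   0,   0,   0,   1, 120,   6,
         0,   0,   0,   0,  18,  40,   0,   0,   0,   0,  15, 133,   0,
         0,   0,   6,  57]))
```

>>> {"api": "send_rows", "payload": {
  "commands": [
    [[0.5, -7, 0, 0, -1], [0.5, -7, 0, 0, -1], [0.5, -7, 0.5, 0, -1], [0, -7, 1, 0, -1], [0, -7, 1.5, 0, -1], [0, -6.5, 2, 0, -1], [0, -6.5, 2.5, 0, -1], [0, -6.5, 3, 0, -1], [0, -6, 3.5, 0, -1], [0, -6, 4, 0, -1], [0, -5.5, 4, 0, -1], [0, 0, 0, 0, -1]]
  ]
}}

```text
time_s: 8.85
tcp_pos: [0.4727, 0.1489, 0.2447]
tcp_rot: [1.0, -0.019, -0.001, -0.0]
ft_force: [0.7, -0.2, -0.0]
gripper_width: -0.0001
gripper_force: 0.0
```

```bash
python3 - <<'E'
from h import *
print(loc())
im,d=grab('side','side4'); print(angles(cloud('side',d)))
E
```

```text
[-3.4 48.6 74.7]
(np.float64(40.71620031144151), 650, array([  1,  14,  40, 100,   2,   0,   0,   0,  28, 134,   0,   0,   0,
         0,   6,  57,   0,   0,   0,   0,   0, 102,  12,   0,   0,   0,
         0, 141,  13,   0]))
```

>>> {"api": "send_rows", "payload": {
  "commands": [
    [[0, -5.5, 4.5, 0, -1], [0, -5, 5, 0, -1], [0, -5, 5, 0, -1], [0, -4.5, 5.5, 0, -1], [0, -4, 5.5, 0, -1], [0, -3.5, 6, 0, -1], [0, 0, 0, 0, -1], [0, 0, 0, 0, -1]]
  ]
}}

```text
time_s: 9.9
tcp_pos: [0.4742, 0.1763, 0.2138]
tcp_rot: [1.0, -0.019, 0.0, -0.0]
ft_force: [1.0, -0.1, -0.3]
gripper_width: -0.0001
gripper_force: 0.0
```

```bash
python3 - <<'E'
from h import *
print(loc())
for n in('side','top'):
    im,d=grab(n,n+'5'); X=cloud(n,d);print(angles(X)); k,t,a,r=cap(X); print(k,np.median(t))
E
```

```text
[-2.7 76.  43.8]
(np.float64(67.52486476172218), 670, array([ 30,  25,  13,  25,  33, 114,   2,   0,   0,   0,   2, 128,   0,
         0,   0,   0,   0,  43,  12,   0,   0,   0,   0,  93,  52,   0,
         0,   0,   0,  98]))
0 nan
(np.float64(70.68582805585305), 229, array([ 6,  0,  0,  0,  0,  0,  0,  0,  0,  0,  0,  0,  0,  0,  0,  0,  0,
       17, 31,  0,  0,  0,  0, 78, 53,  1,  0,  0,  2, 41]))
229 350.08006874542167
  return _methods._mean(a, axis=axis, dtype=dtype,
  ret = ret.dtype.type(ret / rcount)
```

>>> {"api": "send_rows", "payload": {
  "commands": [
    [[0, -1.5, 3.5, 0, -1], [0, -1.5, 3.5, 0, -1], [0, 0, 0, 0, -1], [0, 0, 0, 0, -1], [0, 0, -30, 0, -1], [0, 0, -45, 0, -1], [0, -20, -45, 0, -1], [0, -50, -20, 0, -1], [-10, -50, 0, 0, -1], [-10, -50, 0, 0, -1], [0, 0, 0, 0, -1]]
  ]
}}

```text
time_s: 11.38
tcp_pos: [0.4581, 0.3538, 0.3465]
tcp_rot: [1.0, -0.015, -0.001, -0.001]
ft_force: [0.5, -0.8, 0.0]
gripper_width: 0.0003
gripper_force: 0.0
```

```bash
python3 - <<'E'
from h import *
print(loc())
for n in('side','top'):
    im,d=grab(n,n+'6'); X=cloud(n,d);print(angles(X))
    for q in ('0',):
        pass
    k,t,a,r=cap(X); print(k, np.median(t) if k else '')
a=cv2.imread('pics/top6.png')[100:240,140:290];cv2.imwrite('pics/c6.png',cv2.resize(a,None,fx=4,fy=4,interpolation=cv2.INTER_CUBIC))
E
```

```text
[-24.5 252.9 176.5]
(np.float64(71.62594727340897), 609, array([ 86,   0,   0,   0,   0, 136,  21,   0,   0,   0,   0, 119,   7,
         0,   0,   0,   0,  19,  38,   0,   0,   0,   0,  20, 126,   1,
         0,   0,   0,  36]))
260 11.071423204439089
(np.float64(71.53949532116755), 398, array([  9,   0,   0,   0,   7, 119,   4,   0,   0,   0,   1,  35,   2,
         0,   0,   0,   0,   1,  51,   1,   0,   0,   0,   7, 123,   1,
         0,   0,   0,  37]))
231 349.0781404985317
```

View pics/c6.png

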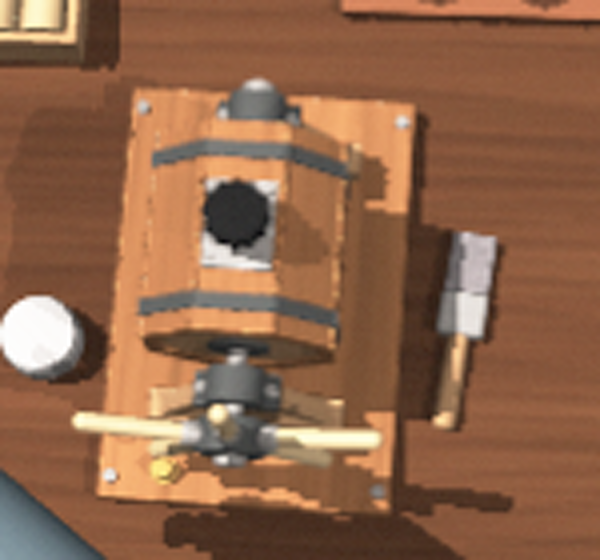

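View pics/side6.png

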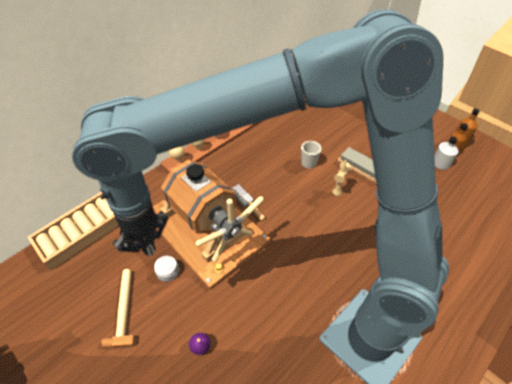

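The cap now points straight up, at (235,215) in the top-view crop. Both cameras put the wheel about 0.4° short of upright, the bystanders look undisturbed and the arm is clear. I'm handing it in.

```bash
python3 -c "
from h import *
print(ticket.finish_job())"
```

```text
the job is handed in; nothing more can be done
None
```

The filler neck now stands straight up, about 0.4° off by both cameras and with 5° allowed; the arm is clear, nothing else looks moved, and the job was handed in at about 11.5 s (no verdict came back).

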